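# Open the child-resistant oxide jar in the pottery

## Robot

A 6-joint arm with a two-finger parallel gripper is mounted at the origin on the work surface. World frame = base frame: x ahead of the robot, y to its left, z up, the work surface at z = 0. Lengths are in mm, angles in rad, forces in N, time in s.
With the tool pointing down it reaches from about 250 to 800 mm from the base axis. Payload 8.5 kg.
Tool frame: the origin (TCP) lies between the finger pads; the fingertips stand 22 mm ahead of it and the grasp point (between the pads) lies 3 mm ahead of it; z points along the fingers, y is the line along which they close (so a half turn about z gives the same grasp; the last joint's range is limited). The gripper opens to 85 mm and grips with 20 to 120 N. Pads are 22 mm wide; open, the fingers measure 114 mm over their backs; the gripper's body (76 mm by 85 mm) begins 54 mm behind the grasp point. The pads swing forward as they close: fully open they stand 13 mm farther back than shut.
Start: joints at [1.247, 0.238, -0.013, 1.319, 0, 1.571], TCP at [167.024, 497.675, 217.376] pointing down, gripper open.
Joint ranges: [-2.66, 2.66], [-1.03, 1.9], [-1.14, 1.46], [-1.82, 2.27], [-1.45, 1.34], [-3.14, 3.14]. Speed limits (rad/s): [2.22, 2.22, 2.79, 3.14, 3.14, 3.14].

## Interface

Orientations are given as a 3x3 rotation matrix whose columns are the frame's x, y, z axes.
In Python, from workcell import arm gives the robot as it stands. The module is installed in compiled form; this text tells all that it offers.
- The arm moves only by the tool arm_command, never from a script. Its argument "rows" is a list of rows, each an object of numbers: "x", "y", "z": the shift along the tool's x, y, z in cm; "ax", "ay", "az": the turn, a rotation vector about the tool's x, y, z in degrees. In form: [{"x": .., "y": .., "z": .., "ax": .., "ay": .., "az": ..}, ...]. A call has 1 to 8 rows; each row is the pose to reach, as a shift and turn from the pose commanded when the call began, along the tool's axes at that moment; what a row does not reach only later rows make up. A row lasts 1/10 s, in which the tool goes at most 50 mm and 8.59 degrees, less where a joint would pass 70% of its speed; a pose out of reach is approached as far as the arm can. A call with a gripper value outside its range is refused whole. "claw" is the closure, from 0 (fully open) to 1 (shut), set as the call begins (left out, the last holds). The fingers move at their own pace and stop on an object; "squeeze" is the grip in N (left out, the last holds). Time passes only in rows, so rows that repeat a pose let the fingers close. It gives the time, the measured TCP pose, the force, the opening and the grip force at its end, in the units of the state.
- arm.sense(): the state, without advancing time (a new reading comes with each control period).
- arm.capture(name): name is "side" or "top" or "wrist"; returns the picture (420x560x3 uint8, red, green, blue); there is no depth.
- arm.get_calibration(name): a dict with "fx", "fy", "cx", "cy" (pixels), "k1" (the pictures are not rectified: a ray, as slopes to the right and down, at radius r is drawn at 1 + k1 r^2 times it, then the intrinsics apply), "world_from_camera" (4x4, takes a point from camera to world coordinates). Camera axes: x right, y up, looking along -z (the intrinsics and any distortion apply to the point x, -y, -z); pixel columns grow to the right and rows downward; lengths in mm; the calibration is good to about 2 mm. A picture is of the moment at which its call begins: read the wrist's pose just before it. get_calibration takes no time and is no camera call; for the wrist camera it gives the pose at the moment of the call.
- arm.close_job(): hands the job in; it is judged then, once.
Trained networks look in the newest picture that a camera, given by its name, has taken for a name from the list of things; names that differ only in an ending like _2 or _b are one class to them, and where a whole thing is asked for, a point or a joint stands for the part that bears it (a point fixed in the world has none). Each returns a list of dicts, best first, with "p" (0 to 1); they miss things now and then, are a little off and sometimes report something else, mostly with a low value. They report only what shows in the picture. A call takes as long as a camera call. They do not tell look-alikes from the thing itself.
- arm.outline_of(camera, name): "region" (420x560 bool, what is visible of it) and "point" ([column, row] in pixels, amid what is visible of it).
The state is a dict: "time": time; "q": joint angles; "qvel": joint speeds; "tau": joint torques, N m; "eef_pos": TCP position; "eef_rot": TCP orientation; "contact_force": force on the tool from outside, world axes, zero at the start; "moment": the same for the moment, N m; "opening": finger opening in mm; "finger_force": force on a finger pad.
Only numpy, scipy, OpenCV 4.12 (cv2) and the standard library are available. Lean on these libraries where they do the work, as an engineer would, in place of code of your own. Each camera call takes 0.05 s, during which the arm holds its last target. There are 200 camera calls.

## Task

Open the short jar of glaze oxide that is wedged in the wooden holder: its child-resistant cap only slips round when it is merely turned, so press it down, turn it about a quarter turn anticlockwise (seen from above) while keeping it pressed, then lift it off. Set the cap down, open side down, in the middle of the round terracotta tile, without dropping it, and leave the tall jar of the same make where it stands.

Things in the scene. Friction and masses are not known exactly. Their poses are not given: they have to be found in the camera images.
- cap_mid (a point): centre of the short jar's loose black ribbed cap, 56 mm across, 40 mm high, 40 g, z up. Grip it across, here or up to 8 mm higher, any direction. A spring pushes it up (6 N at rest, 14 N at the firm stop 8 mm down). Kept pressed 5 to 8 mm, it comes free after 50 to 130 degrees (aim for 90) anticlockwise from above. Unpressed or turned clockwise, it slips idly and stays caught.
- jar: short white jar, 82 mm across, in a square wooden holder (104 mm wide, 45 mm high) fixed to the bench; origin on its axis at bench level, z up. Its shoulder slopes from 82 mm high at the outside to 97 mm at 24 mm from the axis; the cap's rim sits 112 mm, its top 152 mm above the bench. With the cap off, a white neck with hooks and a sprung disc stands 150 mm high.
- tile_top (a point): centre of the top face of the round terracotta tile, 130 mm in diameter and 10 mm thick, fixed flat on the bench; z up.
- tall_mid (a point): centre, half-way up, of the tall white jar of the same make with the same black cap (82 mm in diameter, 203 mm high in all, about 0.7 kg), standing loose on the bench with no holder; not to be moved.
Not all that is in view belongs to the job. Of the things that look like the part that bears cap_mid, the middle-sized one is meant.

How it is judged:
By the outcome, as a careful person would: the job done as asked, in the order asked, and still so for the second after the job is handed in, with the robot touching nothing.
It also fails if it takes over 58 s, if anything falls off the work surface, if the arm or the gripper's body presses on something with over 40 N, if the wrist force passes 120 N, or if a joint passes its speed limit or range.

## Working session

There is one attempt and no reset: what is moved stays moved. The work goes in short steps, Python scripts to look and compute and a tool call to move; the robot and the scene stay as the last step left them, time stands still between calls to the robot, and variables do not carry over. Pictures are saved under pics/ and viewed, at most 10 in all, crops included, and the job is handed in when it is done.

Besides the shell and the picture viewer there is one more tool, called after "Emit:" as name(argument=value, ...), one argument or row to a line, values as JSON. arm_command: Moves the arm, as the interface text tells. Its arguments: {"type":"object","properties":{"rows":{"type":"array"},"claw":{"type":"number"},"squeeze":{"type":"number"}},"required":["rows"]}

```bash
mkdir -p pics
cat > h.py <<'E'
import numpy as np, cv2
from workcell import arm
def ray(c,px,cal=None):
    k=cal or arm.get_calibration(c)
    d=np.array([(px[0]-k['cx'])/k['fx'],(px[1]-k['cy'])/k['fy']]); u=d.copy()
    for _ in range(20): u=d/(1+k['k1']*(u@u))
    T=np.array(k['world_from_camera']); v=T[:3,:3]@np.array([u[0],-u[1],-1]); return T[:3,3],v/np.linalg.norm(v)
def atz(c,px,z,cal=None):
    o,v=ray(c,px,cal); return o+v*(z-o[2])/v[2]
def tri(rays):
    A=0;b=0
    for o,v in rays:
        P=np.eye(3)-np.outer(v,v);A=A+P;b=b+P@o
    x=np.linalg.solve(A,b); return x,[round(float(np.linalg.norm((np.eye(3)-np.outer(v,v))@(x-o))),1) for o,v in rays]
def proj(c,p,cal=None):
    k=cal or arm.get_calibration(c);q=np.linalg.inv(np.array(k['world_from_camera']))@np.append(p,1)
    u=np.array([q[0],-q[1]])/-q[2];u=u*(1+k['k1']*(u@u));return np.array([k['fx']*u[0]+k['cx'],k['fy']*u[1]+k['cy']])
E
python3 - <<'E'
from h import *
ims=[]
for c in ['side','top']:
    im=arm.capture(c); cv2.imwrite(f'pics/{c}0.png',im[:,:,::-1]); ims.append(im)
    print(c,np.round(arm.get_calibration(c)['world_from_camera'],2).tolist())
    for n in ['cap_mid','jar','tile_top','tall_mid']:
        for r in arm.outline_of(c,n):
            ys,xs=np.where(r['region']); print(c,n,round(r['p'],2),np.round(r['point']),xs.min(),xs.max(),ys.min(),ys.max(),len(xs), np.round(atz(c,r['point'],{'cap_mid':132,'jar':70,'tile_top':10,'tall_mid':100}[n])))
E
```

```text
side [[0.8, 0.47, -0.37, 204.97], [-0.6, 0.61, -0.52, -460.1], [-0.01, 0.64, 0.77, 812.79], [0.0, 0.0, 0.0, 1.0]]
side cap_mid 0.93 [221. 296.] 199 246 272 324 1965 [382. -84. 132.]
side cap_mid 0.78 [272. 216.] 257 290 198 236 1102 [538.  -7. 132.]
side cap_mid 0.78 [323. 233.] 313 334 220 243 428 [583. -86. 132.]
side jar 0.95 [277. 253.] 235 313 225 293 3241 [524. -37.  70.]
side tile_top 0.83 [364. 331.] 326 400 295 363 4078 [ 569. -223.   10.]
side tall_mid 0.97 [212. 144.] 191 236 97 193 3443 [571. 240. 100.]
top [[0.02, 1.0, -0.07, 473.49], [-1.0, 0.02, -0.03, -6.87], [-0.03, 0.07, 1.0, 1099.54], [0.0, 0.0, 0.0, 1.0]]
top cap_mid 0.87 [294. 212.] 280 307 197 225 661 [539. -10. 132.]
top cap_mid 0.81 [301. 270.] 286 322 256 291 1046 [424. -26. 132.]
top cap_mid 0.8 [298. 162.] 291 307 156 174 247 [638. -16. 132.]
top jar 0.73 [289. 226.] 268 319 189 240 1623 [514.  -1.  70.]
top tile_top 0.62 [388. 203.] 358 415 173 229 2632 [ 571. -220.   10.]
top tall_mid 0.6 [176. 197.] 150 205 173 216 1885 [568. 234. 100.]
```

View pics/side0.png

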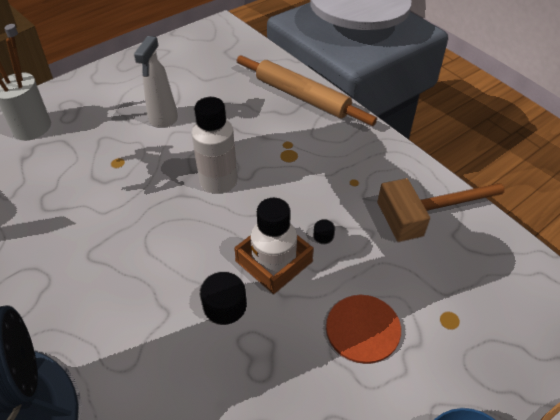

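View pics/top0.png

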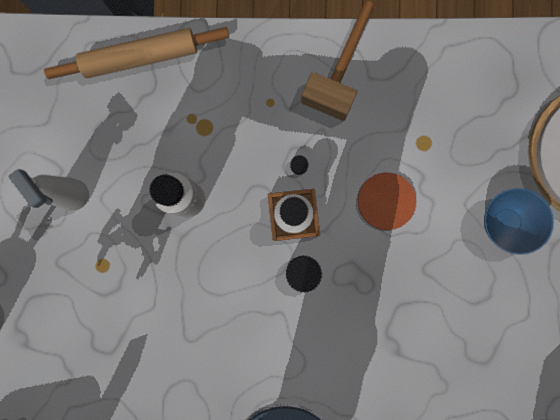

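The pictures show three black caps:
- A large one lying on the bench: side (221,296), top (301,270).
- The one on the white jar in the wooden holder: side (272,216), top (294,212).
- A small one on the bench: side (323,233), top (298,162).

The one on the jar in the holder is middle-sized, so it fits the description. The tall jar is at side (212,144) and the tile at side (364,331). I'll triangulate and confirm with an enlarged crop.

Run:
```python
from h import *
for n,a,b in [('cap',(272,216),(294,212)),('big',(221,296),(301,270)),('small',(323,233),(298,162)),('tile',(364,331),(388,203)),('tall',(212,144),(176,197))]:
    x,e=tri([ray('side',a),ray('top',b)]); print(n,np.round(x),e)
    # apparent width
# hypotheses: fit cap centre by projecting cylinder bbox vs. outlines
s=cv2.imread('pics/side0.png')[180:340,180:350]; t=cv2.imread('pics/top0.png')[140:300,230:400]
cv2.imwrite('pics/crop1.png',np.hstack([cv2.resize(s,(425,400),interpolation=3),cv2.resize(t,(375,400),interpolation=3)]))
from scipy.optimize import least_squares
M={}
for c in ['side','top']:
    k=arm.get_calibration(c)
    for n in ['cap_mid','tile_top']:
        rs=arm.outline_of(c,n); tgt={'side':(272,216),'top':(294,212)}[c]
        r=min(rs,key=lambda r:np.hypot(*(np.array(r['point'])-tgt))) if n=='cap_mid' else rs[0]
        ys,xs=np.where(r['region']); M[c,n]=np.array([xs.min()-.5,xs.max()+.5,ys.min()-.5,ys.max()+.5])
a=np.linspace(0,6.283,60)
def res(p,n,R,h):
    o=[]
    for c in ['side','top']:
        k=arm.get_calibration(c)
        q=np.array([proj(c,p+[R*np.cos(t),R*np.sin(t),z],k) for t in a[::3] for z in (-h,h)])
        o+=list(np.array([q[:,0].min(),q[:,0].max(),q[:,1].min(),q[:,1].max()])-M[c,n])
    return np.array(o)
for n,R,h,p0 in [('cap_mid',28,20,[538,-8,132]),('tile_top',65,0,[570,-221,10])]:
    f=least_squares(res,p0,args=(n,R,h),loss='soft_l1'); print(n,np.round(f.x,1),np.round(f.fun,1))
print(arm.sense()['eef_rot'],arm.sense()['time'])
```

```text
cap [537.  -9. 136.] [1.4, 1.4]
big [415. -26.  21.] [4.3, 4.3]
small [659. -16.   1.] [3.3, 3.3]
tile [ 572. -221.    4.] [0.8, 0.8]
tall [567. 233. 108.] [0.0, 0.0]
cap_mid [539.9  -8.6 130.9] [ 0.5 -0.1 -0.7  0.7 -0.5  0.1 -0.   0.3]
tile_top [ 575.  -216.4    5.6] [ 0.3  0.2  0.8 -0.9 -0.5  0.1 -0.1  0.8]
[[-9.48028951e-01  3.18184078e-01 -3.87288023e-05]
 [ 3.18184080e-01  9.48028946e-01 -9.24278425e-05]
 [ 7.30695782e-06 -9.99471589e-05 -9.99999995e-01]] 0.7
```

View pics/crop1.png

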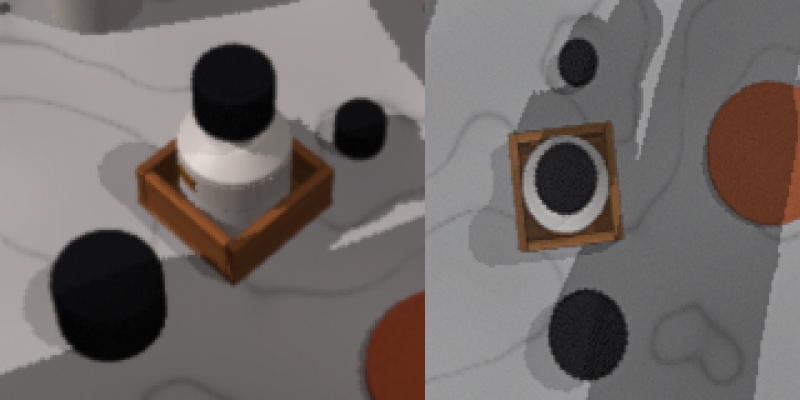

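The crop confirms it: the middle-sized cap sits on the jar in the holder, at about (540,-9,132), and its measured height agrees with the text. The tile is at about (574,-218). I'll approach above the cap in two legs.

Emit:
arm_command(
  rows=[
    {"x":-25.7,"y":-18,"z":-6},
    {"x":-25.7,"y":-18,"z":-6},
    {"x":-25.7,"y":-18,"z":-6},
    {"x":-25.7,"y":-18,"z":-6},
    {"x":-25.7,"y":-18,"z":-6},
    {"x":-25.7,"y":-18,"z":-6},
    {"x":-25.7,"y":-18,"z":-6},
  ],
  claw=0,
)

```text
validation failed for argument at $.ro...
```

Emit:
arm_command(
  rows=[
    {"x":-25.7,"y":-18},
    {"x":-25.7,"y":-18},
    {"x":-25.7,"y":-18},
    {"x":-25.7,"y":-18},
    {"x":-25.7,"y":-18},
    {"x":-25.7,"y":-18},
    {"x":-25.7,"y":-18},
    {"x":-25.7,"y":-18},
  ],
)

```text
validation failed for argument at $.ro...
```

```bash
cat > look.py <<'E'
from h import *
import sys
cal=arm.get_calibration('wrist'); im=arm.capture('wrist'); cv2.imwrite(f'pics/{sys.argv[1]}.png',im[:,:,::-1])
s=arm.sense(); print(s['time'],np.round(s['eef_pos'],1),np.round(s['q'],2),np.round(s['eef_rot'],3).tolist(),s['contact_force'],s['opening'])
print(np.round(cal['world_from_camera'],2).tolist())
for n,z in [('cap_mid',132),('tile_top',10),('jar',70)]:
    for r in arm.outline_of('wrist',n):
        ys,xs=np.where(r['region']); print(n,round(r['p'],2),np.round(r['point']),xs.min(),xs.max(),ys.min(),ys.max(),np.round(atz('wrist',r['point'],z,cal),1))
print('proj cap top',proj('wrist',np.array([540,-8.6,152]),cal))
E
python3 look.py w1
```

```text
0.75 [167.  497.7 217.4] [ 1.25  0.24 -0.01  1.32 -0.    1.57] [[-0.948, 0.318, 0.0], [0.318, 0.948, -0.0], [-0.0, -0.0, -1.0]] [ 0.44634999  0.08998932 -0.67173809] 85.33207110448357
[[0.32, -0.9, -0.3, 87.44], [0.95, 0.3, 0.1, 525.06], [0.0, -0.32, 0.95, 373.46], [0.0, 0.0, 0.0, 1.0]]
proj cap top [  5.41778427 583.32233613]
```

View pics/w1.png

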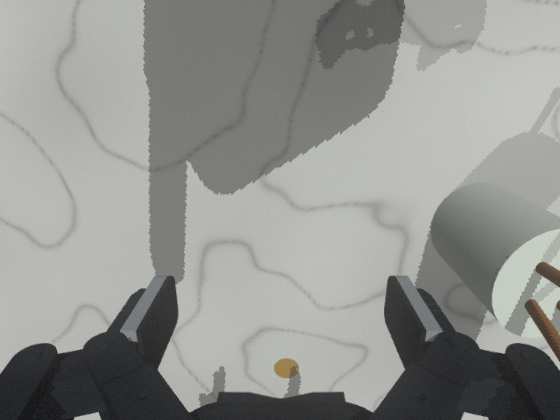

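The move was refused: the rows probably need every field. The wrist picture shows only bench, plus the brush pot at right (500,250), which is clear of the path.

Emit:
arm_command(
  rows=[
    {"x":-25.7,"y":-18,"z":-6,"ax":0,"ay":0,"az":0},
    {"x":-25.7,"y":-18,"z":-6,"ax":0,"ay":0,"az":0},
    {"x":-25.7,"y":-18,"z":-6,"ax":0,"ay":0,"az":0},
    {"x":-25.7,"y":-18,"z":-6,"ax":0,"ay":0,"az":0},
    {"x":-25.7,"y":-18,"z":-6,"ax":0,"ay":0,"az":0},
    {"x":-25.7,"y":-18,"z":-6,"ax":0,"ay":0,"az":0},
    {"x":-25.7,"y":-18,"z":-6,"ax":0,"ay":0,"az":0},
  ],
  claw=0,
)

```text
time: 1.6
eef_pos: [355.2, 242.5, 278.5]
eef_rot: [[-0.947, 0.321, 0.002], [0.321, 0.947, 0.0], [-0.002, 0.001, -1.0]]
contact_force: [0.2, 0.3, 1.1]
opening: 85.5
finger_force: 0.0
```

Emit:
arm_command(
  rows=[
    {"x":-25.7,"y":-18,"z":0,"ax":0,"ay":0,"az":0},
    {"x":-25.7,"y":-18,"z":0,"ax":0,"ay":0,"az":0},
    {"x":-25.7,"y":-18,"z":0,"ax":0,"ay":0,"az":0},
    {"x":-25.7,"y":-18,"z":0,"ax":0,"ay":0,"az":0},
    {"x":-25.7,"y":-18,"z":0,"ax":0,"ay":0,"az":0},
    {"x":-25.7,"y":-18,"z":0,"ax":0,"ay":0,"az":0},
    {"x":-25.7,"y":-18,"z":0,"ax":0,"ay":0,"az":0},
    {"x":-25.7,"y":-18,"z":0,"ax":0,"ay":0,"az":0},
  ],
)

```text
time: 2.4
eef_pos: [540.6, -8.9, 276.7]
eef_rot: [[-0.947, 0.321, -0.001], [0.321, 0.947, -0.0], [0.001, -0.0, -1.0]]
contact_force: [0.1, 0.7, -0.2]
opening: 85.2
finger_force: 0.0
```

```bash
python3 look.py w2
```

```text
2.45 [539.7  -7.6 276.9] [-0.01  0.25  0.16  1.48  0.    0.31] [[-0.947, 0.32, -0.001], [0.32, 0.947, 0.0], [0.001, -0.0, -1.0]] [-0.36922301  0.29073723 -0.80723088] 85.4153947533781
[[0.32, -0.9, -0.3, 461.22], [0.95, 0.31, 0.1, 18.76], [-0.0, -0.32, 0.95, 432.81], [0.0, 0.0, 0.0, 1.0]]
cap_mid 0.89 [218.  48.] 177 258 6 89 [422.6 -18.5 132. ]
cap_mid 0.86 [303. 245.] 286 320 226 264 [599.1  -7.4 132. ]
cap_mid 0.56 [282. 181.] 245 316 146 220 [537.9  -5.9 132. ]
tile_top 0.67 [516. 126.] 453 559 80 179 [592.6 264.1  10. ]
tile_top 0.61 [132. 231.] 85 185 185 280 [ 569.4 -215.    10. ]
jar 0.71 [285. 139.] 217 343 93 220 [513.6   5.   70. ]
proj cap top [280.20767754 191.3039152 ]
```

View pics/w2.png

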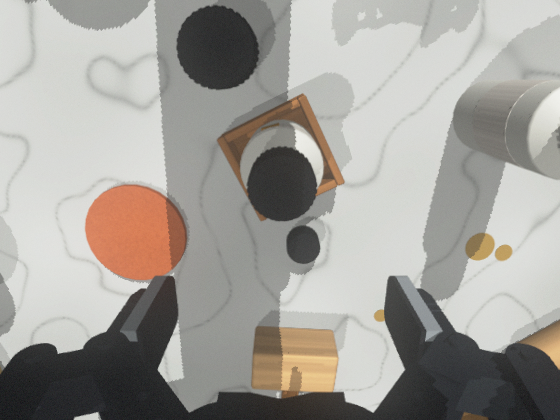

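The wrist view shows the cap at (282,183) on the jar in the holder, the large cap at (218,48), the small one at (303,245), and the tile at (136,232). The tall jar is at the right. I'll combine this with the earlier views.

```bash
cat > fit.py <<'E'
from h import *
from scipy.optimize import least_squares
cal={c:arm.get_calibration(c) for c in ['side','top','wrist']}
M={'cap':{'side':(257,290,198,236),'top':(280,307,197,225),'wrist':(245,316,146,220)},'tile':{'side':(326,400,295,363),'top':(358,415,173,229),'wrist':(85,185,185,280)}}
a=np.linspace(0,6.283,60)
def res(p,n,R,h,cs):
    o=[]
    for c in cs:
        q=np.array([proj(c,p+[R*np.cos(t),R*np.sin(t),z],cal[c]) for t in a for z in (-h,h)])
        o+=list(np.array([q[:,0].min(),q[:,0].max(),q[:,1].min(),q[:,1].max()])-(np.array(M[n][c])+[-.5,.5,-.5,.5]))
    return np.array(o)
for n,R,h,p0 in [('cap',28,20,[538,-8,132]),('tile',65,0,[570,-221,10])]:
  for cs in [['wrist'],['side','top','wrist']]:
    f=least_squares(res,p0,args=(n,R,h,cs),loss='soft_l1'); print(n,cs,np.round(f.x,1),np.round(f.fun,1))
E
python3 fit.py
```

```text
cap ['wrist'] [536.5  -4.7 132.3] [ 0.7 -0.7 -0.7  0.7]
cap ['side', 'top', 'wrist'] [538.7  -6.1 127.6] [-0.9 -1.5  0.1  1.4 -1.7 -1.2  0.7  1.   0.6 -2.1  1.2  1.5]
tile ['wrist'] [ 573.9 -210.9   11.7] [-0.4  0.4  0.4 -0.4]
tile ['side', 'top', 'wrist'] [ 575.8 -215.5    4.3] [-0.   0.   0.6 -1.  -0.9 -0.3 -0.3  0.4  0.  -1.   1.3 -1.1]
```

Emit:
arm_command(
  rows=[
    {"x":0.2,"y":0,"z":5,"ax":0,"ay":0,"az":0},
    {"x":0.2,"y":0,"z":9,"ax":0,"ay":0,"az":0},
    {"x":0.2,"y":0,"z":11,"ax":0,"ay":0,"az":0},
    {"x":0.2,"y":0,"z":12.5,"ax":0,"ay":0,"az":0},
    {"x":0.2,"y":0,"z":13.5,"ax":0,"ay":0,"az":0},
    {"x":0.2,"y":0,"z":14.0,"ax":0,"ay":0,"az":0},
    {"x":0.2,"y":0,"z":14.0,"ax":0,"ay":0,"az":0},
  ],
)

```text
time: 3.3
eef_pos: [537.7, -5.9, 137.5]
eef_rot: [[-0.948, 0.317, -0.0], [0.317, 0.948, -0.0], [-0.0, -0.0, -1.0]]
contact_force: [0.6, -0.1, 0.8]
opening: 85.3
finger_force: 0.0
```

Emit:
arm_command(
  rows=[
    {"x":0,"y":0,"z":0,"ax":0,"ay":0,"az":0},
    {"x":0,"y":0,"z":0,"ax":0,"ay":0,"az":0},
    {"x":0,"y":0,"z":0,"ax":0,"ay":0,"az":0},
    {"x":0,"y":0,"z":0,"ax":0,"ay":0,"az":0},
  ],
  claw=0.3,
  squeeze=20,
)

```text
time: 3.7
eef_pos: [538.1, -6.6, 137.8]
eef_rot: [[-0.948, 0.318, 0.001], [0.318, 0.948, -0.0], [-0.001, 0.0, -1.0]]
contact_force: [0.6, -0.2, 0.6]
opening: 59.6
finger_force: 0.0
```

At 59.6 mm opening nothing touches, so the gripper is centred on the cap. Now close.

Emit:
arm_command(
  rows=[
    {"x":0,"y":0,"z":0,"ax":0,"ay":0,"az":0},
    {"x":0,"y":0,"z":0,"ax":0,"ay":0,"az":0},
    {"x":0,"y":0,"z":0,"ax":0,"ay":0,"az":0},
    {"x":0,"y":0,"z":0,"ax":0,"ay":0,"az":0},
  ],
  claw=1,
  squeeze=50,
)

```text
time: 4.1
eef_pos: [538.4, -6.6, 138.1]
eef_rot: [[-0.948, 0.318, 0.001], [0.318, 0.948, -0.0], [-0.001, 0.0, -1.0]]
contact_force: [-0.3, -1.0, 5.5]
opening: 1.5
finger_force: 2.7
```

Emit:
arm_command(
  rows=[
    {"x":0,"y":0,"z":0.2,"ax":0,"ay":0,"az":0},
    {"x":0,"y":0,"z":0.4,"ax":0,"ay":0,"az":0},
    {"x":0,"y":0,"z":0.4,"ax":0,"ay":0,"az":0},
    {"x":0,"y":0,"z":0.4,"ax":0,"ay":0,"az":0},
  ],
)

```text
time: 4.5
eef_pos: [538.6, -6.6, 134.5]
eef_rot: [[-0.948, 0.318, 0.002], [0.318, 0.948, -0.0], [-0.002, 0.0, -1.0]]
contact_force: [-0.5, 0.4, 10.0]
opening: -0.2
finger_force: 4.5
```

The fingers closed to zero, so there's nothing between them. I'll look before going on.

Run:
```python
from h import *
a=arm.capture('side')[150:350,160:420]; b=arm.capture('wrist')
cv2.imwrite('pics/chk.png',np.hstack([cv2.resize(a,(400,308),interpolation=3),cv2.resize(b,(400,308))])[:,:,::-1])
```

```text
(no output)
```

View pics/chk.png

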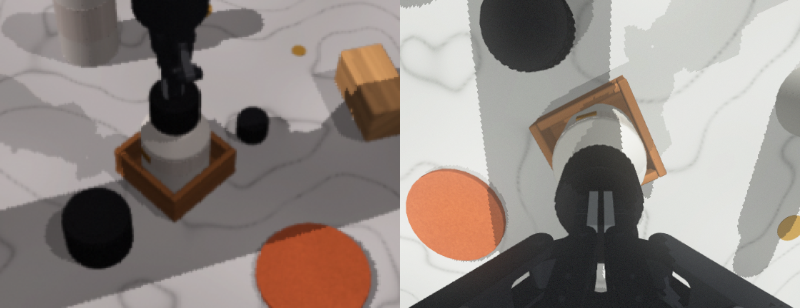

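Run:
```python
from h import *
a=arm.capture('side')[150:260,220:330]; cal=arm.get_calibration('wrist'); b=arm.capture('wrist')[170:400,180:380]
cv2.imwrite('pics/chk2.png',np.hstack([cv2.resize(a,(400,400),interpolation=2),cv2.resize(b,(348,400),interpolation=2)])[:,:,::-1].astype(float).clip(0,100)*2.5)
s=arm.sense();print(np.round(s['eef_pos'],1),np.round(s['contact_force'],1),s['moment'],s['opening'])
print('side tcp, tip',proj('side',s['eef_pos']),proj('side',s['eef_pos']+22*s['eef_rot'][:,2]))
print('wrist',proj('wrist',s['eef_pos'],cal),proj('wrist',s['eef_pos']+22*s['eef_rot'][:,2],cal))
print(proj('wrist',np.array([538,-7,148]),cal))
for c in ['side','wrist']:
  for r in arm.outline_of(c,'cap_mid'):
    ys,xs=np.where(r['region']); print(c,round(r['p'],2),np.round(r['point']),xs.min(),xs.max(),ys.min(),ys.max())
```

```text
[538.6  -6.6 134.5] [-1.2  0.5  8.7] [-0.02282782  0.26908626 -0.01483566] -0.23773122336107885
side tcp, tip [272.49799008 215.27996778] [272.63033702 223.41141133]
wrist [279.58623017 267.40014284] [279.70557759 247.51468118]
[278.22975745 281.30060486]
side 0.92 [322. 232.] 313 334 219 243
side 0.7 [274. 223.] 256 290 203 237
side 0.55 [220. 298.] 198 246 273 324
wrist 0.81 [276. 246.] 217 340 197 315
wrist 0.76 [181.  43.] 111 245 0 98[ WARN:0@0.934] global loadsave.cpp:1063 imwrite_ Unsupported depth image for selected encoder is fallbacked to CV_8U.
```

View pics/chk2.png

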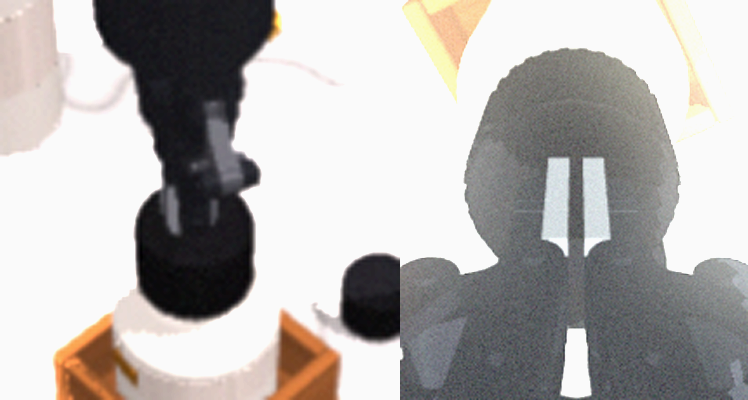

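Run:
```python
from h import *
cal=arm.get_calibration('wrist');s=arm.sense();R=s['eef_rot'];p=s['eef_pos']
print('shut tips would show at:')
for dz in (22,9,0,-13):
  print(dz,[np.round(proj('wrist',p+R@np.array([dx,0,dz]),cal)) for dx in (11,0,-11)],[np.round(proj('side',p+R@np.array([dx,0,dz]))) for dx in (11,0,-11)])
print('open tips in w2 (seen pad corners (152-176,277),(388-412,277)):')
for dz in (22,9,0,-4,-13):
  print(dz,[np.round(proj('wrist',p+R@np.array([dx,dy,dz]),cal)) for dx in (11,-11) for dy in (-42,42)])
```

```text
shut tips would show at:
22 [array([280., 228.]), array([280., 248.]), array([280., 266.])] [array([267., 225.]), array([273., 223.]), array([279., 222.])]
9 [array([280., 238.]), array([280., 259.]), array([280., 278.])] [array([266., 220.]), array([273., 219.]), array([279., 217.])]
0 [array([279., 246.]), array([280., 267.]), array([280., 288.])] [array([266., 217.]), array([273., 215.]), array([279., 214.])]
-13 [array([279., 259.]), array([279., 282.]), array([280., 303.])] [array([266., 212.]), array([272., 210.]), array([279., 209.])]
open tips in w2 (seen pad corners (152-176,277),(388-412,277)):
22 [array([199., 228.]), array([360., 228.]), array([202., 266.]), array([357., 266.])]
9 [array([194., 238.]), array([365., 238.]), array([197., 278.]), array([362., 278.])]
0 [array([190., 246.]), array([369., 246.]), array([193., 287.]), array([366., 287.])]
-4 [array([188., 250.]), array([371., 250.]), array([192., 292.]), array([368., 292.])]
-13 [array([183., 259.]), array([376., 259.]), array([187., 302.]), array([372., 302.])]
```

The pictures show the shut fingertips standing on the cap's top. In both wrist pictures the tips sit about 35 mm farther back along the tool than the text says: shut tips are about 14 mm behind the TCP. The force agrees, at 5.5 N on first touch with TCP z at 138, then about 10 N after 4 mm of press. So I'll lift, open and go down about 35 mm lower, to TCP z of about 102.

Emit:
arm_command(
  rows=[
    {"x":0,"y":0,"z":-2,"ax":0,"ay":0,"az":0},
    {"x":0,"y":0,"z":-2,"ax":0,"ay":0,"az":0},
  ],
)

```text
time: 5.0
eef_pos: [539.0, -6.5, 155.3]
eef_rot: [[-0.948, 0.318, 0.003], [0.318, 0.948, -0.0], [-0.003, 0.001, -1.0]]
contact_force: [-0.3, 0.0, -0.3]
opening: -0.2
finger_force: 0.0
```

Emit:
arm_command(
  rows=[
    {"x":0,"y":0,"z":0,"ax":0,"ay":0,"az":0},
    {"x":0,"y":0,"z":0,"ax":0,"ay":0,"az":0},
    {"x":0,"y":0,"z":0,"ax":0,"ay":0,"az":0},
    {"x":0,"y":0,"z":0,"ax":0,"ay":0,"az":0},
    {"x":0,"y":0,"z":0,"ax":0,"ay":0,"az":0},
    {"x":0,"y":0,"z":0,"ax":0,"ay":0,"az":0},
    {"x":0,"y":0,"z":0,"ax":0,"ay":0,"az":0},
    {"x":0,"y":0,"z":0,"ax":0,"ay":0,"az":0},
  ],
  claw=0,
)

```text
time: 5.8
eef_pos: [537.9, -6.5, 153.4]
eef_rot: [[-0.948, 0.318, -0.0], [0.318, 0.948, -0.0], [-0.0, -0.0, -1.0]]
contact_force: [-0.0, 0.2, 0.2]
opening: 85.2
finger_force: 0.0
```

Emit:
arm_command(
  rows=[
    {"x":0,"y":0,"z":1.5,"ax":0,"ay":0,"az":0},
    {"x":0,"y":0,"z":3,"ax":0,"ay":0,"az":0},
    {"x":0,"y":0,"z":4.3,"ax":0,"ay":0,"az":0},
    {"x":0,"y":0,"z":5.2,"ax":0,"ay":0,"az":0},
    {"x":0,"y":0,"z":5.2,"ax":0,"ay":0,"az":0},
  ],
)

```text
time: 6.3
eef_pos: [537.1, -6.5, 100.4]
eef_rot: [[-0.948, 0.318, -0.002], [0.318, 0.948, -0.0], [0.002, -0.001, -1.0]]
contact_force: [-0.3, 0.8, -0.1]
opening: 85.4
finger_force: 0.0
```

Emit:
arm_command(
  rows=[
    {"x":0,"y":0,"z":0,"ax":0,"ay":0,"az":0},
    {"x":0,"y":0,"z":0,"ax":0,"ay":0,"az":0},
    {"x":0,"y":0,"z":0,"ax":0,"ay":0,"az":0},
    {"x":0,"y":0,"z":0,"ax":0,"ay":0,"az":0},
  ],
  claw=0.5,
  squeeze=20,
)

```text
time: 6.7
eef_pos: [538.3, -6.7, 102.2]
eef_rot: [[-0.948, 0.318, 0.001], [0.318, 0.948, -0.0], [-0.001, 0.0, -1.0]]
contact_force: [0.0, -0.8, 6.0]
opening: 55.7
finger_force: 23.2
```

The cap is gripped (55.7 mm, laterally balanced). Tighten the grip and press.

Emit:
arm_command(
  rows=[
    {"x":0,"y":0,"z":0,"ax":0,"ay":0,"az":0},
    {"x":0,"y":0,"z":0,"ax":0,"ay":0,"az":0},
    {"x":0,"y":0,"z":0.3,"ax":0,"ay":0,"az":0},
    {"x":0,"y":0,"z":0.6,"ax":0,"ay":0,"az":0},
    {"x":0,"y":0,"z":0.7,"ax":0,"ay":0,"az":0},
    {"x":0,"y":0,"z":0.7,"ax":0,"ay":0,"az":0},
    {"x":0,"y":0,"z":0.7,"ax":0,"ay":0,"az":0},
  ],
  claw=1,
  squeeze=60,
)

```text
time: 7.4
eef_pos: [538.5, -6.7, 95.7]
eef_rot: [[-0.948, 0.318, 0.002], [0.318, 0.948, -0.0], [-0.002, 0.0, -1.0]]
contact_force: [-3.8, -1.4, 12.4]
opening: 54.9
finger_force: 62.5
```

12.4 N means about 6.4 mm of press, which is in the band. Turn anticlockwise from above (negative az, since the tool points down).

Emit:
arm_command(
  rows=[
    {"x":0,"y":0,"z":0,"ax":0,"ay":0,"az":-5},
    {"x":0,"y":0,"z":0,"ax":0,"ay":0,"az":-11},
    {"x":0,"y":0,"z":0,"ax":0,"ay":0,"az":-17},
    {"x":0,"y":0,"z":0,"ax":0,"ay":0,"az":-23},
    {"x":0,"y":0,"z":0,"ax":0,"ay":0,"az":-29},
    {"x":0,"y":0,"z":0,"ax":0,"ay":0,"az":-35},
    {"x":0,"y":0,"z":0,"ax":0,"ay":0,"az":-40},
    {"x":0,"y":0,"z":0,"ax":0,"ay":0,"az":-45},
  ],
)

```text
time: 8.2
eef_pos: [539.0, -6.6, 95.9]
eef_rot: [[-0.894, -0.449, 0.003], [-0.449, 0.894, -0.0], [-0.003, -0.002, -1.0]]
contact_force: [-1.6, -0.5, 12.2]
opening: 54.8
finger_force: 62.5
```

Emit:
arm_command(
  rows=[
    {"x":0,"y":0,"z":0,"ax":0,"ay":0,"az":-5},
    {"x":0,"y":0,"z":0,"ax":0,"ay":0,"az":-11},
    {"x":0,"y":0,"z":0,"ax":0,"ay":0,"az":-17},
    {"x":0,"y":0,"z":0,"ax":0,"ay":0,"az":-23},
    {"x":0,"y":0,"z":0,"ax":0,"ay":0,"az":-29},
    {"x":0,"y":0,"z":0,"ax":0,"ay":0,"az":-36},
    {"x":0,"y":0,"z":0,"ax":0,"ay":0,"az":-42},
    {"x":0,"y":0,"z":0,"ax":0,"ay":0,"az":-46},
  ],
)

```text
time: 9.0
eef_pos: [539.0, -7.4, 96.0]
eef_rot: [[-0.298, -0.954, 0.003], [-0.954, 0.298, -0.002], [0.001, -0.003, -1.0]]
contact_force: [-0.7, -5.9, 11.9]
opening: 55.3
finger_force: 62.5
```

Emit:
arm_command(
  rows=[
    {"x":0,"y":0,"z":0,"ax":0,"ay":0,"az":0},
    {"x":0,"y":0,"z":0,"ax":0,"ay":0,"az":0},
    {"x":0,"y":0,"z":-0.4,"ax":0,"ay":0,"az":0},
    {"x":0,"y":0,"z":-0.8,"ax":0,"ay":0,"az":0},
    {"x":0,"y":0,"z":-1.2,"ax":0,"ay":0,"az":0},
    {"x":0,"y":0,"z":-1.2,"ax":0,"ay":0,"az":0},
  ],
)

```text
time: 9.6
eef_pos: [538.9, -7.2, 107.2]
eef_rot: [[-0.302, -0.953, 0.002], [-0.953, 0.302, -0.001], [0.001, -0.002, -1.0]]
contact_force: [1.8, -5.2, 2.3]
opening: 55.1
finger_force: 64.2
```

There's no pull-back at 5 mm above the rest position, so the cap is free. Lift clear of the neck.

Emit:
arm_command(
  rows=[
    {"x":0,"y":0,"z":-1,"ax":0,"ay":0,"az":0},
    {"x":0,"y":0,"z":-2.5,"ax":0,"ay":0,"az":0},
    {"x":0,"y":0,"z":-5,"ax":0,"ay":0,"az":0},
    {"x":0,"y":0,"z":-7.5,"ax":0,"ay":0,"az":0},
    {"x":0,"y":0,"z":-9,"ax":0,"ay":0,"az":0},
    {"x":0,"y":0,"z":-9,"ax":0,"ay":0,"az":0},
  ],
)

```text
time: 10.2
eef_pos: [538.7, -6.2, 198.1]
eef_rot: [[-0.301, -0.953, 0.003], [-0.954, 0.301, 0.001], [-0.001, -0.003, -1.0]]
contact_force: [-0.3, -0.5, -0.6]
opening: 54.9
finger_force: 77.9
```

Run:
```python
from h import *
im=arm.capture('side'); cv2.imwrite('pics/lift.png',im[:,:,::-1])
s=arm.sense(); print(np.round(s['eef_pos'],1),np.round(s['q'],2),s['contact_force'])
t=np.array([574.5,-215.5])-s['eef_pos'][:2]; print('shift tool mm to tile',s['eef_rot'].T@np.append(t,0))
k=arm.get_calibration('wrist'); arm.capture('wrist')
for r in arm.outline_of('wrist','tile_top'): ys,xs=np.where(r['region']); print(r['p'],r['point'],xs.min(),xs.max(),ys.min(),ys.max(),atz('wrist',r['point'],10,k))
```

```text
[538.1  -6.3 196.7] [-0.01  0.27 -0.03  1.28  0.   -1.28] [-0.67067471  0.28411913 -1.16691459]
shift tool mm to tile [ 1.88550363e+02 -9.77427733e+01 -5.14719661e-02]
0.59 [161.1, 8.4] 104 224 0 33 [ 590.89804831 -172.47687637   10.        ]
```

View pics/lift.png

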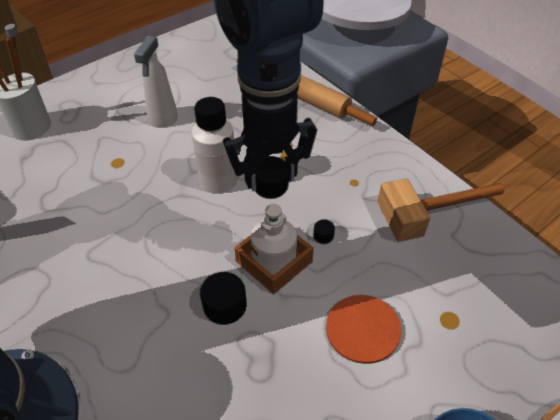

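The cap is held at (272,180) in the side view, with the bare white neck showing at (274,215). Next, move over the tile and lower the cap: the rim is about 10 mm above the TCP, so touch-down should be near TCP z of 0.

Emit:
arm_command(
  rows=[
    {"x":3,"y":-1.5,"z":0,"ax":0,"ay":0,"az":0},
    {"x":7,"y":-3.5,"z":0,"ax":0,"ay":0,"az":0},
    {"x":11,"y":-5.7,"z":0,"ax":0,"ay":0,"az":0},
    {"x":15,"y":-7.8,"z":0,"ax":0,"ay":0,"az":0},
    {"x":18,"y":-9.3,"z":0,"ax":0,"ay":0,"az":0},
    {"x":18.9,"y":-9.8,"z":0,"ax":0,"ay":0,"az":0},
    {"x":18.9,"y":-9.8,"z":0,"ax":0,"ay":0,"az":0},
  ],
)

```text
time: 11.05
eef_pos: [573.8, -217.3, 194.7]
eef_rot: [[-0.304, -0.953, -0.002], [-0.953, 0.304, 0.001], [-0.0, 0.002, -1.0]]
contact_force: [0.3, 0.3, -0.8]
opening: 54.8
finger_force: 77.8
```

Emit:
arm_command(
  rows=[
    {"x":0,"y":0,"z":3,"ax":0,"ay":0,"az":0},
    {"x":0,"y":0,"z":7,"ax":0,"ay":0,"az":0},
    {"x":0,"y":0,"z":11,"ax":0,"ay":0,"az":0},
    {"x":0,"y":0,"z":14.5,"ax":0,"ay":0,"az":0},
    {"x":0,"y":0,"z":17,"ax":0,"ay":0,"az":0},
    {"x":0,"y":0,"z":18.3,"ax":0,"ay":0,"az":0},
    {"x":0,"y":0,"z":18.3,"ax":0,"ay":0,"az":0},
  ],
)

```text
time: 11.75
eef_pos: [573.0, -214.6, 11.8]
eef_rot: [[-0.3, -0.954, -0.003], [-0.954, 0.3, 0.001], [-0.0, 0.004, -1.0]]
contact_force: [0.3, 0.5, -0.0]
opening: 54.3
finger_force: 77.8
```

Run:
```python
from h import *
s=arm.sense(); print(np.round(s['eef_pos'],1),s['contact_force'])
T=[];B=[]
for c in ['side','top']:
    arm.capture(c)
    rs=arm.outline_of(c,'tile_top'); print(c,[(round(r['p'],2),np.round(r['point'])) for r in rs])
    print([(round(r['p'],2),np.round(r['point'])) for r in arm.outline_of(c,'cap_mid')],proj(c,s['eef_pos']+[0,0,30]))
im=arm.capture('side')[240:400,280:460]; im2=arm.capture('top')[140:260,320:460]
cv2.imwrite('pics/pl.png',np.hstack([cv2.resize(im,(450,400)),cv2.resize(im2,(350,400))])[:,:,::-1])
```

```text
[ 573.  -214.6   11.8] [ 0.28317955  0.45231593 -0.04633379]
side [(0.88, array([369., 342.]))]
[(0.93, array([366., 322.])), (0.66, array([223., 297.])), (0.66, array([323., 232.]))] [364.41879522 317.50514391]
top []
[(0.77, array([303., 271.])), (0.71, array([300., 164.])), (0.52, array([378., 200.]))] [388.63905668 200.65694842]
```

View pics/pl.png

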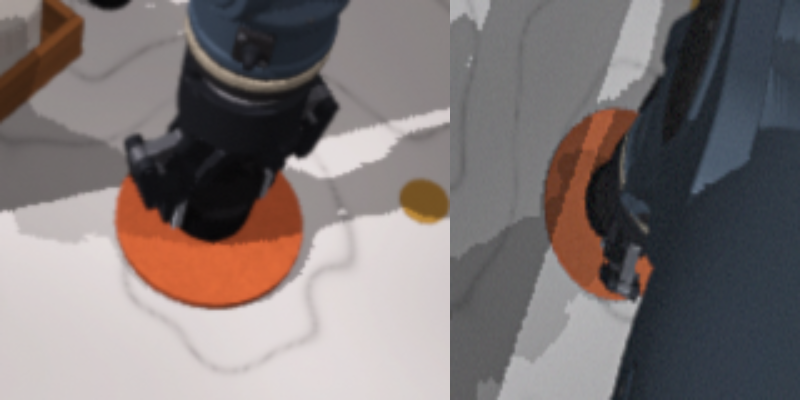

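The cap hangs just over the tile's middle in the side view (crop (210,235); tile centre about (210,225)). Lower it gently until it touches.

Emit:
arm_command(
  rows=[
    {"x":0,"y":0,"z":0.5,"ax":0,"ay":0,"az":0},
    {"x":0,"y":0,"z":0.8,"ax":0,"ay":0,"az":0},
    {"x":0,"y":0,"z":1.0,"ax":0,"ay":0,"az":0},
    {"x":0,"y":0,"z":1.0,"ax":0,"ay":0,"az":0},
  ],
)

```text
time: 12.55
eef_pos: [574.4, -216.1, 4.6]
eef_rot: [[-0.302, -0.953, 0.001], [-0.953, 0.302, -0.0], [-0.0, -0.001, -1.0]]
contact_force: [-4.1, 3.0, 13.9]
opening: 54.6
finger_force: 79.6
```

Emit:
arm_command(
  rows=[
    {"x":0,"y":0,"z":0.1,"ax":0,"ay":0,"az":0},
    {"x":0,"y":0,"z":0.2,"ax":0,"ay":0,"az":0},
    {"x":0,"y":0,"z":0.2,"ax":0,"ay":0,"az":0},
  ],
)

```text
time: 12.85
eef_pos: [574.7, -215.9, 4.0]
eef_rot: [[-0.301, -0.954, 0.002], [-0.954, 0.301, -0.0], [-0.0, -0.002, -1.0]]
contact_force: [-6.5, 5.8, 27.9]
opening: 54.2
finger_force: 81.2
```

It's seated on the tile. Ease off the press, open slowly, and retreat.

Emit:
arm_command(
  rows=[
    {"x":0,"y":0,"z":-0.1,"ax":0,"ay":0,"az":0},
    {"x":0,"y":0,"z":-0.25,"ax":0,"ay":0,"az":0},
    {"x":0,"y":0,"z":-0.25,"ax":0,"ay":0,"az":0},
  ],
)

```text
time: 13.15
eef_pos: [574.5, -216.2, 4.5]
eef_rot: [[-0.302, -0.953, 0.001], [-0.953, 0.302, 0.0], [-0.0, -0.001, -1.0]]
contact_force: [-1.4, 1.8, 9.4]
opening: 54.2
finger_force: 79.0
```

Emit:
arm_command(
  rows=[
    {"x":0,"y":0,"z":0,"ax":0,"ay":0,"az":0},
    {"x":0,"y":0,"z":0,"ax":0,"ay":0,"az":0},
    {"x":0,"y":0,"z":0,"ax":0,"ay":0,"az":0},
    {"x":0,"y":0,"z":0,"ax":0,"ay":0,"az":0},
  ],
  claw=0.2,
  squeeze=20,
)

```text
time: 13.55
eef_pos: [574.1, -216.3, 3.6]
eef_rot: [[-0.302, -0.953, -0.001], [-0.953, 0.302, 0.0], [0.0, 0.001, -1.0]]
contact_force: [-1.0, -0.5, 0.5]
opening: 68.4
finger_force: 0.0
```

Emit:
arm_command(
  rows=[
    {"x":0,"y":0,"z":-1,"ax":0,"ay":0,"az":0},
    {"x":0,"y":0,"z":-4,"ax":0,"ay":0,"az":0},
    {"x":0,"y":0,"z":-8,"ax":0,"ay":0,"az":0},
    {"x":0,"y":0,"z":-12,"ax":0,"ay":0,"az":0},
    {"x":0,"y":0,"z":-16,"ax":0,"ay":0,"az":0},
    {"x":0,"y":0,"z":-19,"ax":0,"ay":0,"az":0},
    {"x":0,"y":0,"z":-19,"ax":0,"ay":0,"az":0},
  ],
)

```text
time: 14.25
eef_pos: [576.3, -217.0, 199.5]
eef_rot: [[-0.302, -0.953, 0.008], [-0.953, 0.302, -0.003], [0.001, -0.008, -1.0]]
contact_force: [0.1, -0.1, 0.2]
opening: 68.3
finger_force: 0.0
```

Run:
```python
from h import *
s=arm.sense(); print(s['time'],np.round(s['eef_pos'],1),s['opening'],s['contact_force'])
im=arm.capture('side'); k=arm.get_calibration('wrist'); w=arm.capture('wrist')
for n in ['tile_top','tall_mid','cap_mid']:
    print(n,[(round(r['p'],2),np.round(r['point'])) for r in arm.outline_of('side',n)])
cv2.imwrite('pics/end.png',np.hstack([cv2.resize(im[60:400,160:460],(400,453)),cv2.resize(w,(400,300),).repeat(1,0) if 0 else cv2.copyMakeBorder(cv2.resize(w,(400,300)),0,153,0,0,0)])[:,:,::-1])
```

```text
14.25 [ 576.3 -217.   199.5] 68.25964084295265 [ 0.1087433  -0.06113772  0.23648251]
tile_top [(0.74, array([360., 340.]))]
tall_mid [(0.74, array([363., 318.])), (0.57, array([215., 145.]))]
cap_mid [(0.97, array([223., 298.])), (0.87, array([363., 319.])), (0.71, array([324., 232.]))]
```

View pics/end.png

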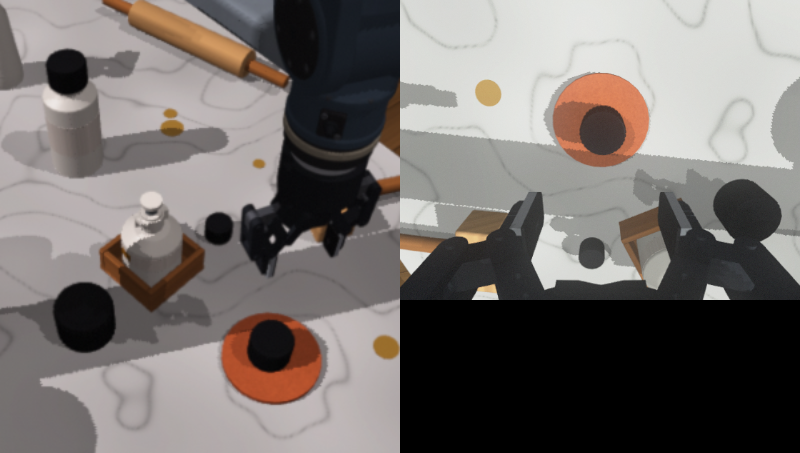

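The cap stands upright on the tile's middle: in the side crop its base centre is at about (271,357) and the tile centre at (272,359). The tall jar is unmoved, the neck is bare, and the arm is clear.

```bash
python3 -c "
from workcell import arm
print(arm.close_job())"
```

```text
the job is handed in; nothing more can be done
None
```

I opened the short jar and set its cap open side down in the middle of the terracotta tile; the tall jar is where it stood, and I handed the job in after about 14 s of robot time (no verdict came back). On the first try the fingers shut on top of the cap and pressed it about 4 mm, because the fingertips sit about 35 mm farther back than the text says; I corrected for that and the second grip held.

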